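Stir the beads under the drying rack

TASK

Take the wooden stick out of the mug, reach in under the front of the wire rack and feel gently for the bottom of the bead bowl with its tip. Stir the beads with the stick until the colours are mixed, so that both halves of the bowl, either side of the black stripe, have at least one red and one blue bead lying mostly on that side; keep every bead in the bowl and do not shove the bowl along or press hard on it. Then stand the stick back in the mug, tip down, let go, and leave the rack and everything else undisturbed.

Things in the scene. Friction and masses are not known exactly. Their poses are not given: they have to be found in the camera images.
- bowl: Loose heavy white bowl (1.2 kg) under the rack's front. Inside: flat floor 130 mm across, 8 mm above the underside; sides flare 28 degrees outwards to the 180 mm mouth at height 45; wall 5. A black stripe, rim to rim along the bowl's x, parts it into halves y > 0 and y < 0. Origin: centre of the underside. A sideways push over 5 to 10 N slides it.
- rack: Fixed wire drying rack over the bowl's far half: one wire tier (8 mm frame) 185 mm up, 460 wide (y), 250 deep (x), 12 mm posts at its corners. Origin: on the table below the middle of its front edge; x points along its depth, away from the robot. No upright tool reaches the bowl's far half: lean the gripper back to the robot, stick tip forward under the tier.
- mug: Tall black round mug, loose (0.6 kg), 78 mm outer diameter, 105 mm high, wall 5 mm, inner floor 7 mm above the underside, handle on its +x side (65 mm from the axis). Origin: centre of the underside, z up. It stands to the left or to the right of the rack's front.
- stick: Round wooden stick, 14 mm diameter, 200 long, rounded ends, 35 g; its upper 70 mm is a square yellow foam grip 18 x 18 mm, flats square to its x and y. Origin: its middle; z runs along it to the yellow end. It starts leaning about 30 degrees from vertical in the mug, yellow end out over the mug's -x side (roughly towards the robot), the grip clear of the mug. Hard pushes at the tip swivel it in the grip.
- stick_tip (a point): The stick's lower (unpainted) end point, 100 mm from its middle.
- jar: Blue jar with three brush handles upright in it, 82 mm diameter, 90 mm high, brushes up to 160 mm; bystander, loose, on the other side from the mug. Origin: centre of the underside.
- pencilcase: Green pencil case, 60 x 180 x 45 mm high, bystander, loose, lying between the robot and the bowl, long side along its y. Origin: centre of the underside.
- paint: Yellow paint bottle, 60 mm diameter, 160 mm high, bystander, loose. Origin: centre of the underside.
- red1: Red chunky bead: a drum 26 mm in diameter and 20 mm high, 12 g, smooth and slippery, lying loose in the bowl. Origin: its centre. At the start all four red beads lie in the bowl's y > 0 half, all four blue ones in the other, on their flat ends.
- red2: Red chunky bead: a drum 26 mm in diameter and 20 mm high, 12 g, smooth and slippery, lying loose in the bowl. Origin: its centre. At the start all four red beads lie in the bowl's y > 0 half, all four blue ones in the other, on their flat ends.
- red3: Red chunky bead: a drum 26 mm in diameter and 20 mm high, 12 g, smooth and slippery, lying loose in the bowl. Origin: its centre. At the start all four red beads lie in the bowl's y > 0 half, all four blue ones in the other, on their flat ends.
- red4: Red chunky bead: a drum 26 mm in diameter and 20 mm high, 12 g, smooth and slippery, lying loose in the bowl. Origin: its centre. At the start all four red beads lie in the bowl's y > 0 half, all four blue ones in the other, on their flat ends.
- blue1: Blue chunky bead: a drum 26 mm in diameter and 20 mm high, 12 g, smooth and slippery, lying loose in the bowl. Origin: its centre. At the start all four red beads lie in the bowl's y > 0 half, all four blue ones in the other, on their flat ends.
- blue2: Blue chunky bead: a drum 26 mm in diameter and 20 mm high, 12 g, smooth and slippery, lying loose in the bowl. Origin: its centre. At the start all four red beads lie in the bowl's y > 0 half, all four blue ones in the other, on their flat ends.
- blue3: Blue chunky bead: a drum 26 mm in diameter and 20 mm high, 12 g, smooth and slippery, lying loose in the bowl. Origin: its centre. At the start all four red beads lie in the bowl's y > 0 half, all four blue ones in the other, on their flat ends.
- blue4: Blue chunky bead: a drum 26 mm in diameter and 20 mm high, 12 g, smooth and slippery, lying loose in the bowl. Origin: its centre. At the start all four red beads lie in the bowl's y > 0 half, all four blue ones in the other, on their flat ends.

How it is judged:
On the way, in this order (a step that is already met when the one before it is completed fails the run):
1. the stick's tip rests on the bottom of the bowl (horizontal distance between stick_tip and bowl below 0.064 m and z of stick_tip in the frame of bowl below 0.017 m and contact force between stick and bowl above 0.3 N), for 0.1 s.
2. with the stick in the bowl, both halves have red and blue beads and all beads are in the bowl (horizontal distance between stick_tip and bowl below 0.09 m and z of stick_tip in the frame of bowl below 0.06 m and y of any of red1, red2, red3, red4 in the frame of bowl above 0.004 m and y of any of red1, red2, red3, red4 in the frame of bowl below -0.004 m and y of any of blue1, blue2, blue3, blue4 in the frame of bowl above 0.004 m and y of any of blue1, blue2, blue3, blue4 in the frame of bowl below -0.004 m and horizontal distance between each of red1, red2, red3, red4, blue1, blue2, blue3, blue4 and bowl below 0.08 m and z of each of red1, red2, red3, red4, blue1, blue2, blue3, blue4 in the frame of bowl below 0.045 m), for 0.2 s.
At the end, for the whole second after the job is handed in: Each half of the bowl has a red and a blue bead with centres over 4 mm beyond the stripe's middle; all eight beads in the bowl; bowl upright, within 30 mm of its start; stick in the upright mug, tip under 30 mm above the mug's underside, released and at rest (y of any of red1, red2, red3, red4 in the frame of bowl above 0.004 m and y of any of red1, red2, red3, red4 in the frame of bowl below -0.004 m and y of any of blue1, blue2, blue3, blue4 in the frame of bowl above 0.004 m and y of any of blue1, blue2, blue3, blue4 in the frame of bowl below -0.004 m and horizontal distance between each of red1, red2, red3, red4, blue1, blue2, blue3, blue4 and bowl below 0.08 m and z of each of red1, red2, red3, red4, blue1, blue2, blue3, blue4 in the frame of bowl below 0.045 m and horizontal distance between stick_tip and mug below 0.034 m and z of stick_tip in the frame of mug below 0.03 m and angle between stick's own z axis and vertical below 0.8 rad and linear speed of stick below 0.03 m/s and angle between each of mug, bowl's own z axis and vertical below 0.15 rad and distance of bowl from where it was at the start of the episode below 0.03 m); the robot touches nothing.
It fails at once if the stick is pressed on the bowl with more than 40 N, or the bowl is shoved more than 30 mm (contact force between stick and bowl above 40 N or distance of bowl from where it was at the start of the episode above 0.03 m).
It fails at once if the robot itself touches the beads or the bowl (only the stick may) (contact force between any of the fingers, the arm and red1 above 0.5 N or contact force between any of the fingers, the arm and red2 above 0.5 N or contact force between any of the fingers, the arm and red3 above 0.5 N or contact force between any of the fingers, the arm and red4 above 0.5 N or contact force between any of the fingers, the arm and blue1 above 0.5 N or contact force between any of the fingers, the arm and blue2 above 0.5 N or contact force between any of the fingers, the arm and blue3 above 0.5 N or contact force between any of the fingers, the arm and blue4 above 0.5 N or contact force between any of the fingers, the arm and bowl above 0.5 N).
It fails at once if the robot or the stick knocks the rack with more than 5 N (contact force between any of the fingers, the arm, stick and rack above 5 N).
It fails at once if the mug is tipped over (more than 30 degrees) or moved more than 60 mm (angle between mug's own z axis and vertical above 0.52 rad or distance of mug from where it was at the start of the episode above 0.06 m).
It fails at once if the jar, pencil case or paint bottle is moved more than 30 mm (distance of any of jar, pencilcase, paint from where it was at the start of the episode above 0.03 m).
It also fails if it takes over 64 s, if anything falls off the work surface, if the arm or the gripper's body presses on something with over 40 N, if the wrist force passes 120 N, or if a joint passes its speed limit or range.

ROBOT

A 6-joint arm with a two-finger parallel gripper is mounted at the origin on the work surface. World frame = base frame: x ahead of the robot, y to its left, z up, the work surface at z = 0. Lengths are in m, angles in rad, forces in N, time in s.
With the tool pointing down it reaches from about 0.225 to 0.875 m from the base axis. Payload 3.4 kg.
Tool frame: the origin (TCP) lies between the finger pads; the fingertips stand 8 mm ahead of it and the grasp point (between the pads) lies 11 mm behind it; z points along the fingers, y is the line along which they close (so a half turn about z gives the same grasp; the last joint's range is limited). The gripper opens to 85 mm and grips with 20 to 120 N. Pads are 22 mm wide; open, the fingers measure 114 mm over their backs; the gripper's body (76 mm by 85 mm) begins 54 mm behind the grasp point. The pads swing forward as they close: fully open they stand 13 mm farther back than shut.
Start: joints at [1.22, 0.276, 1.505, -0, 1.361, -0.121], TCP at [0.131, 0.56, 0.239] pointing down, gripper open.
Joint ranges: [-2.89, 2.89], [-0.75, 2.08], [0.22, 2.7], [-1.18, 4.32], [0.11, 2.71], [-2.7, 2.7]. Speed limits (rad/s): [2.57, 2.57, 3.14, 3.14, 3.14, 3.14].

INTERFACE

Orientations are given as a unit quaternion [w, x, y, z].
In Python, from rig import manip gives the robot as it stands.
- The arm moves only by the tool move_arm, never from a script. Its argument "deltas" is a list that holds one entry, the list of rows, each a list of 5 numbers: the shift along the tool's x, y, z normalised to -1 to 1, where 1 is 80 cm, then the turn about the tool's z normalised to -1 to 1, where 1 is 120 degrees, then the closure, from -1 (fully open) to 1 (shut). In form: [[[tx, ty, tz, twist, grip], ...]]. A call has 1 to 12 rows; each row is the pose to reach, as a shift and turn from the pose commanded when the call began, along the tool's axes at that moment; what a row does not reach only later rows make up. A row lasts 1/10 s, in which the tool goes at most 50 mm and 8.59 degrees, less where a joint would pass 70% of its speed; a pose out of reach is approached as far as the arm can. A call with a number of a shift or a turn outside -1 to 1 is refused whole. A call with a gripper value outside its range is refused whole. The fingers move at their own pace and stop on an object; "squeeze" is the grip in N (left out, the last holds). Time passes only in rows, so rows that repeat a pose let the fingers close. It gives the time, the measured TCP pose, the force, the opening and the grip force at its end, in the units of the state.
- manip.get_state(): the state, without advancing time (a new reading comes with each control period).
- manip.get_image(name): name is "scene" or "side" or "wrist"; returns the picture (384x512x3 uint8, red, green, blue); there is no depth.
- manip.camera_params(name): a dict with "fx", "fy", "cx", "cy" (pixels), "dist" ([k1, k2, p1, p2, k3] as OpenCV has them; the pictures are not rectified), "R" (3x3) and "t" (3): a world point X has camera coordinates R X + t; the wrist camera has in their place "tool_from_camera" (4x4, takes a point from camera to tool coordinates, whose origin is the TCP and whose axes are the flange's). Camera axes: x right, y down, z forward; pixel columns grow to the right and rows downward; lengths in m; the calibration is good to about 2 mm. A picture is of the moment at which its call begins: read the wrist's pose just before it. camera_params takes no time and is no camera call.
- manip.sign_off(): hands the job in; it is judged then, once.
The state is a dict: "clock": time; "qpos": joint angles; "qd": joint speeds; "effort": joint torques, N m; "position": TCP position; "ee_rot": TCP orientation; "contact_force": force on the tool from outside, world axes, zero at the start; "moment": the same for the moment, N m; "width": finger opening in m; "gripper_force": force on a finger pad.
Only numpy, scipy, OpenCV 4.12 (cv2) and the standard library are available. Lean on these libraries where they do the work, as an engineer would, in place of code of your own. Each camera call takes 0.05 s, during which the arm holds its last target. There are 200 camera calls.

## Working session

There is one attempt and no reset: what is moved stays moved. The work goes in short steps, Python scripts to look and compute and a tool call to move; the robot and the scene stay as the last step left them, time stands still between calls to the robot, and variables do not carry over. Pictures are saved under pics/ and viewed, at most 10 in all, crops included, and the job is handed in when it is done.

Besides the shell and the picture viewer there is one more tool, called as name([rows], argument=value, ...), one row to a line, values as JSON. move_arm: Moves the arm, as the interface text tells. Scaled input: -1 to 1 covers 80 cm each way for a shift and 120 degrees each way for a turn. Its arguments: {"type":"object","properties":{"deltas":{"type":"array","items":{"type":"array","items":{"type":"array","items":{"type":"number","minimum":-1,"maximum":1}}}},"squeeze":{"type":"number"}},"required":["deltas"]}

```bash
mkdir -p pics; ls; cat > h.py <<'E'
import numpy as np, cv2
from rig import manip
from scipy.spatial.transform import Rotation as Ro
def snap(n,f,crop=None,s=1):
    im=manip.get_image(n)[:,:,::-1].copy()
    cv2.imwrite('pics/raw_'+f,im)
    if crop: im=im[crop[1]:crop[3],crop[0]:crop[2]]
    cv2.imwrite('pics/'+f,cv2.resize(im,None,fx=s,fy=s,interpolation=cv2.INTER_CUBIC)); return im
def cam(n,st=None):
    p=manip.camera_params(n); K=np.array([[p['fx'],0,p['cx']],[0,p['fy'],p['cy']],[0,0,1]]);d=np.array(p['dist'])
    if 'R' in p: R=np.array(p['R']);t=np.array(p['t'])
    else:
        T=np.array(p['tool_from_camera']);st=st or manip.get_state();q=st['ee_rot'];Rt=Ro.from_quat([q[1],q[2],q[3],q[0]]).as_matrix()
        Rc=Rt@T[:3,:3];c=Rt@T[:3,3]+np.array(st['position']);R=Rc.T;t=-R@c
    return K,d,R,t
def ray(C,uv):
    K,d,R,t=C;x=cv2.undistortPoints(np.array([[uv]],float),K,d)[0,0]
    return -R.T@t,R.T@np.array([x[0],x[1],1])
def onz(C,uv,z):
    c,r=ray(C,uv);return c+r*(z-c[2])/r[2]
def tri(Cs,uvs):
    A=np.zeros((3,3));b=np.zeros(3)
    for C,uv in zip(Cs,uvs):
        c,r=ray(C,uv);r=r/np.linalg.norm(r);P=np.eye(3)-np.outer(r,r);A+=P;b+=P@c
    return np.linalg.solve(A,b)
def proj(C,X):
    K,d,R,t=C;return cv2.projectPoints(np.atleast_2d(X).astype(float),cv2.Rodrigues(R)[0],t,K,d)[0][:,0]
E
python3 - <<'E'
from h import *
a=snap('scene','a.png');b=snap('side','b.png');c=snap('wrist','c.png')
cv2.imwrite('pics/ab.png',cv2.resize(np.hstack([a,b]),(800,300)))
cv2.imwrite('pics/abc.png',np.vstack([np.hstack([a,b]),np.hstack([c,c*0])])[:, :])
for n in('scene','side'):
    C=cam(n);print(n,-C[2].T@C[3],C[2][2],C[0][0,0])
print(manip.get_state())
E
```

```text
pics
scene [ 1.03523514 -0.18797207  1.03357259] [-0.44443262  0.25573602 -0.8585329 ] 372.1196786755919
side [ 0.32204537 -0.71743878  0.72209423] [ 0.21341403  0.765615   -0.60686747] 432.656722241319
{'clock': 0.15, 'qpos': array([ 1.22000996e+00,  2.76484718e-01,  1.50581775e+00,  1.18696802e-07,
        1.36068448e+00, -1.20991732e-01]), 'qd': array([-0.00072241, -0.00323738, -0.00298676, -0.00115078,  0.00140962,
        0.00075808]), 'effort': array([ 2.09490128e-03, -4.17134285e+01, -2.46034527e+01, -3.26307654e-04,
        7.43535580e-03, -8.16165993e-06]), 'position': array([0.13084737, 0.55954252, 0.23862825]), 'ee_rot': array([-1.62984577e-04,  1.14644670e-01,  9.93406319e-01, -6.77825898e-04]), 'contact_force': array([ 0.36393824, -0.27397098,  0.6834211 ]), 'moment': array([-0.03987365,  0.02011918,  0.06184209]), 'gripper_force': 0.0, 'width': 0.0854913806029444}
```

View pics/a.png

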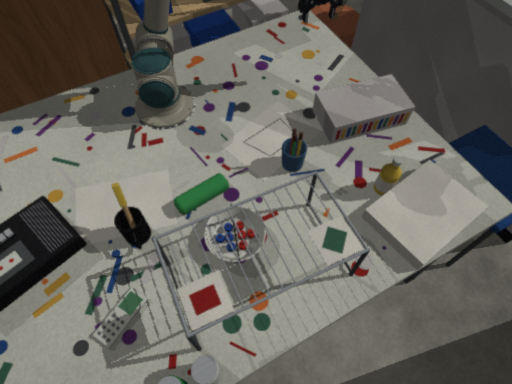

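View pics/b.png

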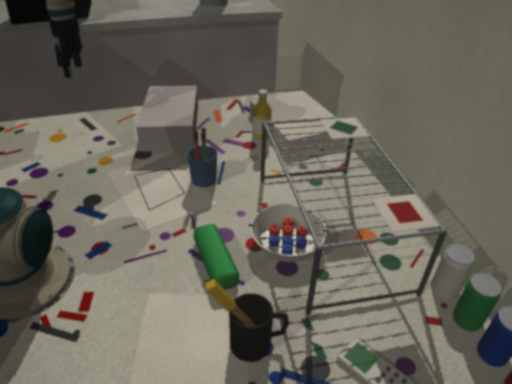

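The scene view shows the mug near (132,226) with the yellow grip reaching from (115,185), the bowl at (235,238), the pencil case at (202,193), and the jar at (293,155). The side view shows the mug near (250,325) and the grip tip at (210,285). I'll enlarge both.

```bash
python3 - <<'E'
import cv2,numpy as np
a=cv2.imread('pics/raw_a.png');b=cv2.imread('pics/raw_b.png')
def cr(i,x0,y0,w,h,s,):
    o=cv2.resize(i[y0:y0+h,x0:x0+w],None,fx=s,fy=s,interpolation=cv2.INTER_CUBIC)
    o=cv2.convertScaleAbs(o,alpha=1.6,beta=10)
    for k in range(0,w,10): cv2.line(o,(int(k*s),0),(int(k*s),5 if (x0+k)%50 else 14),(0,0,255),1)
    for k in range(0,h,10): cv2.line(o,(0,int(k*s)),(5 if (y0+k)%50 else 14,int(k*s)),(0,0,255),1)
    return o
A=cr(a,100,170,200,150,4); A=A  #800x600
B=cr(b,190,190,200,190,4)
cv2.imwrite('pics/A.png',A);cv2.imwrite('pics/B.png',B[:, :][:600*1])
cv2.imwrite('pics/B.png',cr(b,190,200,200,150*1+10,3.75))
E
```

```text
(no output)
```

View pics/A.png

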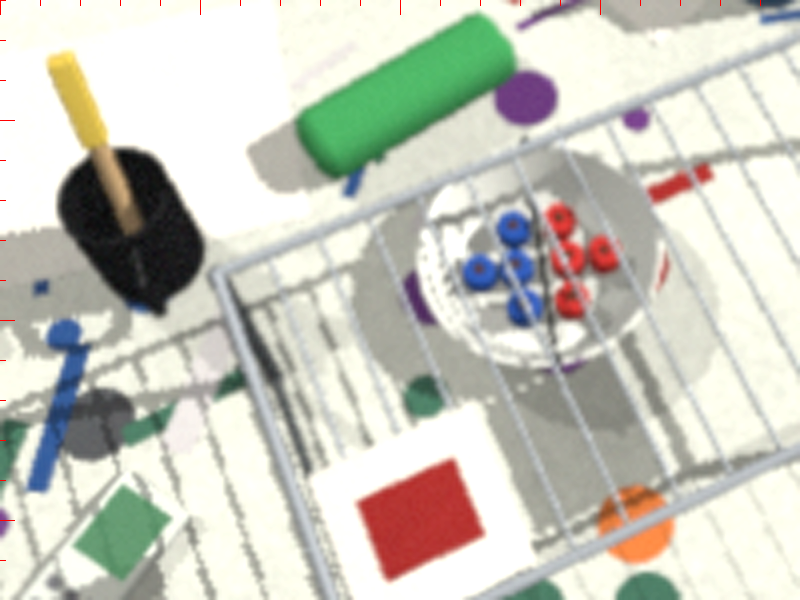

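View pics/B.png

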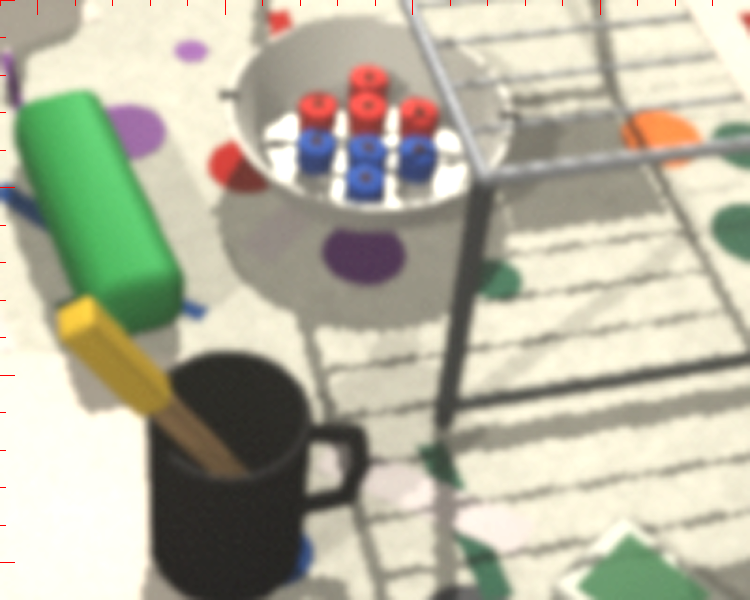

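The crops give: mug rim centre at A(113,192) and B(230,413), stick end at A(62,60) and B(82,318), the grip/wood border at A(98,143) and B(155,398). The bowl rim centre is at A(542,258) and B(373,112), and the rack's near-right corner is at A(217,273) and B(487,180).

```bash
python3 - <<'E'
from h import *
np.set_printoptions(precision=4,suppress=True)
S=cam('scene');D=cam('side')
fa=lambda p:(100+p[0]/4,170+p[1]/4); fb=lambda p:(190+p[0]/3.75,200+p[1]/3.75)
P={'mugrim':((113,192),(230,413)),'end':((62,60),(82,318)),'border':((98,143),(155,398)),'bowlrim':((542,258),(373,112)),'rackcorner':((217,273),(487,180))}
X={}
for k,(a,b) in P.items():
    X[k]=tri([S,D],[fa(a),fb(b)]);print(k,X[k], 'reproj',proj(S,X[k])-fa(a),proj(D,X[k])-fb(b))
d=X['border']-X['end'];print('dir',d/np.linalg.norm(d),np.linalg.norm(d))
for n,p in dict(stripe0=(530,170),stripe1=(553,365)).items(): print(n,onz(S,fa(p),.045))
print('rackfront2',onz(S,fa((800,38)),.185))
for n,p in dict(pc1=(335,172),pc2=(490,25),pc3=(300,118),pc4=(515,70)).items(): print(n,onz(S,fa(p),.03))
for n,p in dict(r1=(560,220),r2=(567,258),r3=(604,252),r4=(572,300),b1=(513,228),b2=(480,271),b3=(516,266),b4=(524,306)).items(): print(n,onz(S,fa(p),.025))
for n,p in dict(stripeL=(235,95),stripeR=(515,112)).items(): print(n,onz(D,fb(p),.045))
print('jar',onz(S,(293,150),.09))
E
```

```text
mugrim [ 0.4522 -0.2683  0.1023] reproj [[ 0.0326 -0.0966]] [[0.1271 0.099 ]]
end [ 0.3871 -0.2583  0.1766] reproj [[ 0.0092 -0.0363]] [[0.0479 0.0394]]
border [ 0.4185 -0.2628  0.1162] reproj [[ 0.1135 -0.3734]] [[0.494  0.3928]]
bowlrim [ 0.6128 -0.0195  0.0339] reproj [[ 0.1668 -0.6451]] [[0.6582 0.4993]]
rackcorner [ 0.587  -0.225   0.1813] reproj [[-0.0312  0.0877]] [[-0.1046 -0.0746]]
dir [ 0.4602 -0.0668 -0.8853] 0.06823650649717737
stripe0 [0.5512 0.0027 0.045 ]
stripe1 [ 0.6944 -0.0536  0.045 ]
rackfront2 [0.62   0.1813 0.185 ]
pc1 [ 0.473  -0.1237  0.03  ]
pc2 [0.4117 0.0381 0.03  ]
pc3 [ 0.4166 -0.1283  0.03  ]
pc4 [0.4592 0.0363 0.03  ]
r1 [0.5898 0.0067 0.025 ]
r2 [ 0.6196 -0.0033  0.025 ]
r3 [0.6288 0.0228 0.025 ]
r4 [ 0.6507 -0.0158  0.025 ]
b1 [ 0.5784 -0.0269  0.025 ]
b2 [ 0.5975 -0.0638  0.025 ]
b3 [ 0.6069 -0.039   0.025 ]
b4 [ 0.6377 -0.0483  0.025 ]
stripeL [0.5283 0.0063 0.045 ]
stripeR [ 0.6931 -0.0498  0.045 ]
jar [0.4695 0.2633 0.09  ]
```

```bash
cat >> h.py <<'E'
def go(*targets,az=None):
    """targets: world TCP points; az: wanted azimuth (deg) of tool y"""
    st=manip.get_state();q=st['ee_rot'];R=Ro.from_quat([q[1],q[2],q[3],q[0]]).as_matrix()
    y=np.degrees(np.arctan2(R[1,1],R[0,1]))
    print('t',round(st['clock'],2),'pos',np.round(st['position'],4),'yaz %.1f'%y,'F',np.round(st['contact_force'],2),'w',round(st['width'],4))
    for T in targets: print(T,np.round(R.T@(np.array(T)-st['position'])/.8,4),'twist',0 if az is None else round((y-az)/120,4))
E
python3 - <<'E'
from h import *
go((.401,-.2604,.239),(.401,-.2604,.139),az=82)
E
```

```text
t 0.15 pos [0.1308 0.5595 0.2386] yaz 76.8 F [ 0.36 -0.27  0.68] w 0.0855
(0.401, -0.2604, 0.239) [-5.623e-01 -9.211e-01  7.000e-04] twist -0.0431
(0.401, -0.2604, 0.139) [-0.5623 -0.9209  0.1257] twist -0.0431
```

move_arm([
  [[-0.562,-0.921,0,-0.043,-1],[-0.562,-0.921,0,-0.043,-1],[-0.562,-0.921,0,-0.043,-1],[-0.562,-0.921,0,-0.043,-1],[-0.562,-0.921,0,-0.043,-1],[-0.562,-0.921,0,-0.043,-1],[-0.562,-0.921,0,-0.043,-1],[-0.562,-0.921,0,-0.043,-1],[-0.562,-0.921,0,-0.043,-1],[-0.562,-0.921,0,-0.043,-1],[-0.562,-0.921,0,-0.043,-1],[-0.562,-0.921,0,-0.043,-1]],
], squeeze=60)

```text
clock: 1.35
position: [0.3186, -0.012, 0.2395]
ee_rot: [0.001, 0.07, 0.998, 0.0]
contact_force: [1.7, 0.5, -0.1]
width: 0.0853
gripper_force: 0.0
```

```bash
python3 - <<'E'
from h import *
go((.401,-.2604,.239),(.401,-.2604,.139),az=82)
E
```

```text
t 1.35 pos [ 0.3186 -0.012   0.2395] yaz 82.0 F [ 1.67  0.49 -0.09] w 0.0853
(0.401, -0.2604, 0.239) [-0.1455 -0.2931  0.0007] twist -0.0004
(0.401, -0.2604, 0.139) [-0.1453 -0.2931  0.1257] twist -0.0004
```

move_arm([
  [[-0.1455,-0.293,0,0,-1],[-0.1455,-0.293,0,0,-1],[-0.1455,-0.293,0,0,-1],[-0.1455,-0.293,0,0,-1],[-0.1455,-0.293,0,0,-1],[-0.1455,-0.293,0,0,-1],[-0.1455,-0.293,0,0,-1],[-0.1455,-0.293,0,0,-1]],
])

```text
clock: 2.15
position: [0.4005, -0.257, 0.2388]
ee_rot: [-0.001, 0.07, 0.998, 0.001]
contact_force: [-0.8, 0.4, 0.2]
width: 0.0853
gripper_force: 0.0
```

```bash
python3 - <<'E'
from h import *
go((.401,-.2604,.139),az=82)
C=cam('wrist')
e=np.array([.3871,-.2583,.1766]);d=np.array([.4602,-.0668,-.8853])
print(proj(C,[e,e+.07*d,[.452,-.268,.105]]))
a=snap('wrist','w1.png',None,1.5)
E
```

```text
t 2.15 pos [ 0.4005 -0.257   0.2388] yaz 82.0 F [-0.77  0.41  0.17] w 0.0853
(0.401, -0.2604, 0.139) [-0.0015 -0.0044  0.1247] twist -0.0001
[[252.70940373 194.95848413]
 [253.8357688  206.86486236]
 [253.67379711 237.33674533]]
```

View pics/w1.png

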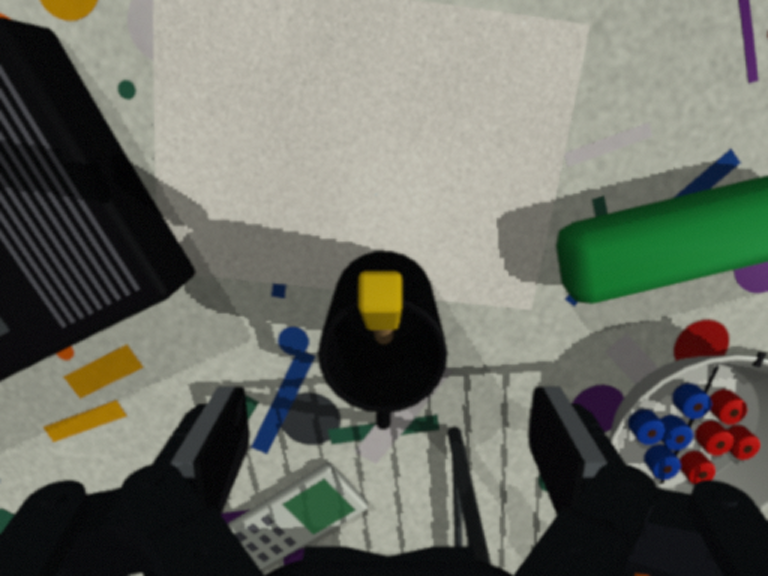

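The wrist view agrees with the estimate: the yellow end is at (381,290)/1.5, upright in the image and centred between the fingers. I'll descend and grip.

move_arm([
  [[-0.001,-0.004,0.05,0,-1],[-0.001,-0.004,0.09,0,-1],[-0.001,-0.004,0.125,0,-1],[-0.001,-0.004,0.125,0,-1],[-0.001,-0.004,0.125,0,1],[-0.001,-0.004,0.125,0,1],[-0.001,-0.004,0.125,0,1],[-0.001,-0.004,0.125,0,1],[-0.001,-0.004,0.125,0,1],[-0.001,-0.004,0.125,0,1],[-0.001,-0.004,0.125,0,1],[-0.001,-0.004,0.125,0,1]],
], squeeze=60)

```text
clock: 3.4
position: [0.4019, -0.2619, 0.1399]
ee_rot: [0.0, 0.07, 0.998, -0.0]
contact_force: [-1.5, 0.1, 5.4]
width: 0.0174
gripper_force: 59.5
```

move_arm([
  [[0.006,0,-0.02,0,1],[0.014,0,-0.04,0,1],[0.02,0,-0.07,0,1],[0.025,0,-0.1,0,1],[0.025,0,-0.14,0,1],[0.025,0,-0.18,0,1],[0.025,0,-0.2,0,1],[0.025,0,-0.2,0,1],[0.025,0,-0.2,0,1]],
])

```text
clock: 4.3
position: [0.3815, -0.2586, 0.2984]
ee_rot: [-0.0, 0.07, 0.998, 0.0]
contact_force: [0.3, -0.3, -0.4]
width: 0.0167
gripper_force: 58.9
```

```bash
python3 - <<'E'
from h import *
go((.401,-.2604,.139),az=82)
w=snap('wrist','w2.png');b=snap('side','b2.png')
cv2.imwrite('pics/wb.png',np.hstack([cv2.resize(w,(400,300)),cv2.resize(b,(400,300))]))
bb=cv2.resize(b[100:384,100:400],None,fx=1.5,fy=1.5); ww=cv2.resize(w[100:384,156:390],None,fx=1.5,fy=1.5)
o=np.hstack([bb,ww]);print(o.shape);cv2.imwrite('pics/wb.png',cv2.convertScaleAbs(o[:,:800],alpha=1.4,beta=10))
E
```

```text
t 4.3 pos [ 0.3815 -0.2586  0.2984] yaz 82.0 F [ 0.33 -0.34 -0.43] w 0.0167
(0.401, -0.2604, 0.139) [-0.0247  0.001   0.1993] twist -0.0001
(426, 801, 3)
```

View pics/wb.png

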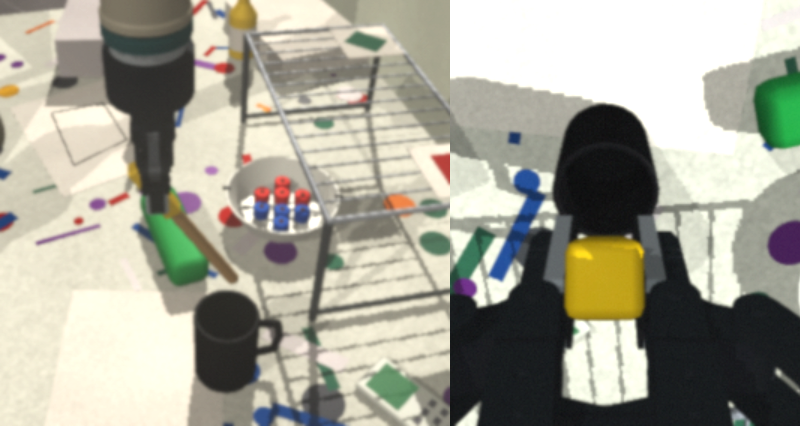

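The stick is held with the tip forward: tip at side pixel (256.7,286), and the mug is unmoved. Next I compute the tip's offset from the TCP.

```bash
python3 - <<'E'
from h import *
D=cam('side');c,r=ray(D,(256.5,286));st=manip.get_state();p=st['position']
n=np.array([np.cos(np.radians(82)),np.sin(np.radians(82)),0])
s=((p-c)@n)/(r@n);T=c+s*r;print('tip',T,'off',T-p,'lean',np.degrees(np.arctan2(np.hypot(*(T-p)[:2]),-(T-p)[2]+.011)),'L',np.linalg.norm(T-p-[0,0,.011]))
E
```

```text
tip [ 0.45931207 -0.26921454  0.16613916] off [ 0.07820478 -0.01099096 -0.1314641 ] lean 29.001292303354624 L 0.16288894012256067
```

```bash
python3 - <<'E'
from h import *
go((.484,.006,.298),(.484,.006,.225),az=82)
E
```

```text
t 4.4 pos [ 0.3811 -0.2582  0.2976] yaz 82.0 F [ 0.46 -0.15 -0.8 ] w 0.0171
(0.484, 0.006, 0.298) [-0.0813  0.345  -0.    ] twist -0.0001
(0.484, 0.006, 0.225) [-0.0816  0.3448  0.0912] twist -0.0001
```

move_arm([
  [[-0.081,0.345,0,0,1],[-0.081,0.345,0,0,1],[-0.081,0.345,0,0,1],[-0.081,0.345,0,0,1],[-0.081,0.345,0,0,1],[-0.081,0.345,0,0,1],[-0.081,0.345,0.03,0,1],[-0.081,0.345,0.06,0,1],[-0.081,0.345,0.09,0,1],[-0.081,0.345,0.09,0,1],[-0.081,0.345,0.09,0,1]],
])

```text
clock: 5.5
position: [0.484, 0.0055, 0.2266]
ee_rot: [-0.001, 0.07, 0.998, 0.0]
contact_force: [0.7, 0.5, -0.1]
width: 0.0169
gripper_force: 59.0
```

```bash
cat > look.py <<'E'
from h import *
import sys
f=sys.argv[1]
go((.484,.006,.16),az=82)
a=snap('scene','s_'+f);b=snap('side','d_'+f)
def cr(i,x0,y0,w,h,s):
    o=cv2.convertScaleAbs(cv2.resize(i[y0:y0+h,x0:x0+w],None,fx=s,fy=s,interpolation=cv2.INTER_CUBIC),alpha=1.5,beta=10)
    for k in range(0,w,10): cv2.line(o,(int(k*s),0),(int(k*s),5 if (x0+k)%50 else 14),(0,0,255),1)
    for k in range(0,h,10): cv2.line(o,(0,int(k*s)),(5 if (y0+k)%50 else 14,int(k*s)),(0,0,255),1)
    return o
cv2.imwrite('pics/'+f,np.hstack([cr(a,190,180,100,100,4),cr(b,240,170,100,100,4)]))
print('A: 190+x/4,180+y/4; B: 240+(x-400)/4,170+y/4')
E
python3 look.py l1.png
```

```text
t 5.5 pos [0.484  0.0055 0.2266] yaz 82.0 F [ 0.72  0.5  -0.08] w 0.0169
(0.484, 0.006, 0.16) [-0.0002  0.0006  0.0832] twist -0.0
A: 190+x/4,180+y/4; B: 240+(x-400)/4,170+y/4
```

View pics/l1.png

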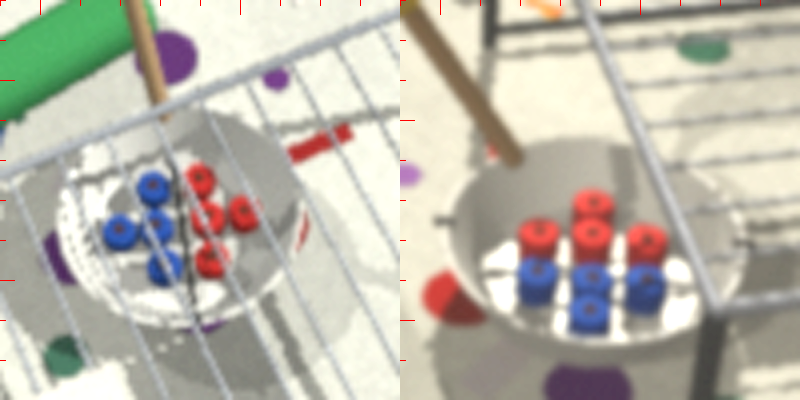

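The tip is at A(165,120) and B(514,160), just above the near rim, and the beads are unmoved. I'll triangulate the tip and check the bowl centre by projecting its rim.

```bash
python3 - <<'E'
from h import *
from scipy.optimize import least_squares
S=cam('scene');D=cam('side');p=manip.get_state()['position']
T=tri([S,D],[(190+165/4,180+120/4),(240+114/4,170+160/4)]);print('tip',T,'off',T-p,proj(S,T)-[231.25,210],proj(D,T)-[268.5,210])
# bead tops in both views -> bowl-frame fit
A=dict(r1=(200,176),r2=(208,214),r3=(243,210),r4=(211,257),b1=(153,184),b2=(120,228),b3=(157,222),b4=(164,264))
B=dict(r1=(540,228),r2=(592,226),r3=(593,198),r4=(647,235),b1=(538,266),b2=(590,306),b3=(591,273),b4=(645,276))
for k in A:
    x=tri([S,D],[(190+A[k][0]/4,180+A[k][1]/4),(240+(B[k][0]-400)/4,170+B[k][1]/4)]);print(k,x.round(4))
for c in [(.611,-.022),(.614,-.021),(.608,-.021)]:
    th=np.arange(0,2*np.pi,np.pi/2);P=np.c_[c[0]+.09*np.cos(th),c[1]+.09*np.sin(th),0*th+.045]
    print(c,'A',((proj(S,P)-[190,180])*4).round(0).tolist(),'B',((proj(D,P)-[240,170])*4+[400,0]).round(0).tolist())
E
```

```text
tip [ 0.56336908 -0.00423052  0.09174231] off [ 0.07826043 -0.0094745  -0.13640878] [[ 0.15982386 -0.71964115]] [[0.7255801  0.58127425]]
r1 [0.5857 0.0091 0.0243]
r2 [ 6.162e-01 -1.000e-04  2.660e-02]
r3 [0.6254 0.0244 0.0258]
r4 [ 0.6465 -0.0138  0.025 ]
b1 [ 0.5746 -0.0244  0.0259]
b2 [ 0.5941 -0.0617  0.0247]
b3 [ 0.6032 -0.0359  0.0247]
b4 [ 0.634  -0.0458  0.0237]
(0.611, -0.022) A [[238.0, 312.0], [286.0, 154.0], [122.0, 113.0], [65.0, 266.0]] B [[744.0, 206.0], [554.0, 136.0], [451.0, 256.0], [653.0, 339.0]]
(0.614, -0.021) A [[241.0, 315.0], [289.0, 157.0], [125.0, 116.0], [68.0, 269.0]] B [[748.0, 205.0], [558.0, 134.0], [456.0, 254.0], [658.0, 337.0]]
(0.608, -0.021) A [[237.0, 307.0], [285.0, 150.0], [122.0, 110.0], [65.0, 262.0]] B [[738.0, 206.0], [549.0, 135.0], [445.0, 255.0], [648.0, 339.0]]
```

move_arm([
  [[-0.004,0,0.03,0,1],[-0.004,0,0.06,0,1],[-0.004,0,0.08,0,1],[-0.004,0,0.088,0,1],[-0.004,0,0.09,0,1],[-0.004,0,0.09,0,1]],
])

```text
clock: 6.2
position: [0.4884, 0.0049, 0.1562]
ee_rot: [0.001, 0.07, 0.998, 0.0]
contact_force: [-1.1, -0.2, -0.4]
width: 0.0174
gripper_force: 59.0
```

move_arm([
  [[0,0,0.002,0,1],[0,0,0.004,0,1],[0,0,0.006,0,1],[0,0,0.006,0,1]],
])

```text
clock: 6.6
position: [0.4875, 0.0051, 0.1505]
ee_rot: [-0.0, 0.07, 0.998, 0.0]
contact_force: [-0.3, 0.2, -0.4]
width: 0.0172
gripper_force: 59.0
```

move_arm([
  [[0,0,0.002,0,1],[0,0,0.004,0,1],[0,0,0.004,0,1]],
])

```text
clock: 6.9
position: [0.4873, 0.0051, 0.147]
ee_rot: [-0.0, 0.07, 0.998, 0.0]
contact_force: [-0.0, -0.2, -0.2]
width: 0.017
gripper_force: 59.0
```

move_arm([
  [[0,0,0.002,0,1],[0,0,0.0025,0,1],[0,0,0.0025,0,1]],
])

```text
clock: 7.2
position: [0.4875, 0.0051, 0.1452]
ee_rot: [-0.0, 0.07, 0.998, 0.0]
contact_force: [0.1, -0.6, -0.7]
width: 0.0173
gripper_force: 59.0
```

move_arm([
  [[0,0,0.0012,0,1],[0,0,0.0025,0,1],[0,0,0.0025,0,1]],
])

```text
clock: 7.5
position: [0.4875, 0.0051, 0.1431]
ee_rot: [-0.0, 0.07, 0.998, 0.0]
contact_force: [-0.1, 0.1, -0.8]
width: 0.0171
gripper_force: 59.0
```

move_arm([
  [[0,0,0.0012,0,1],[0,0,0.0025,0,1],[0,0,0.0025,0,1]],
])

```text
clock: 7.8
position: [0.4876, 0.005, 0.1414]
ee_rot: [0.0, 0.07, 0.998, 0.0]
contact_force: [-0.6, -0.3, 0.7]
width: 0.0174
gripper_force: 59.3
```

move_arm([
  [[0,0,0.0012,0,1],[0,0,0.0012,0,1],[0,0,0.0012,0,1]],
])

```text
clock: 8.1
position: [0.4875, 0.0051, 0.141]
ee_rot: [0.0, 0.07, 0.998, 0.0]
contact_force: [-2.2, -0.3, 5.1]
width: 0.0173
gripper_force: 60.1
```

move_arm([
  [[0,0,0.0012,0,1],[0,0,0.0012,0,1],[0,0,0.0012,0,1]],
])

```text
clock: 8.4
position: [0.4873, 0.0051, 0.1408]
ee_rot: [0.0, 0.07, 0.998, 0.0]
contact_force: [-3.5, -0.7, 9.8]
width: 0.0174
gripper_force: 60.7
```

```bash
cat >> h.py <<'E'
def bw(x,y,z,c=(.6095,-.019),yaw=-20,off=(.0785,-.010)):
    a=np.radians(yaw);return tuple(np.round([c[0]+x*np.cos(a)-y*np.sin(a)-off[0],c[1]+x*np.sin(a)+y*np.cos(a)-off[1],z],4))
E
python3 - <<'E'
from h import *
go(bw(-.046,0,.19),bw(-.027,.048,.19),bw(-.027,.048,.145),bw(-.027,.001,.145),bw(-.027,.001,.19))
E
```

```text
t 8.4 pos [0.4873 0.0051 0.1408] yaz 82.0 F [-3.52 -0.66  9.84] w 0.0174
(np.float64(0.4878), np.float64(0.0067), np.float64(0.19)) [-0.0003  0.0021 -0.0615] twist 0
(np.float64(0.522), np.float64(0.0453), np.float64(0.19)) [-0.0359  0.0558 -0.0615] twist 0
(np.float64(0.522), np.float64(0.0453), np.float64(0.145)) [-0.0359  0.0558 -0.0053] twist 0
(np.float64(0.506), np.float64(0.0012), np.float64(0.145)) [-0.0238 -0.0016 -0.0053] twist 0
(np.float64(0.506), np.float64(0.0012), np.float64(0.19)) [-0.0238 -0.0016 -0.0615] twist 0
```

move_arm([
  [[0,0,-0.03,0,1],[0,0.002,-0.065,0,1],[-0.02,0.03,-0.065,0,1],[-0.036,0.056,-0.065,0,1],[-0.036,0.056,-0.065,0,1],[-0.036,0.056,-0.03,0,1],[-0.036,0.056,-0.015,0,1],[-0.036,0.056,-0.008,0,1],[-0.036,0.056,-0.008,0,1]],
])

```text
clock: 9.3
position: [0.5215, 0.0451, 0.145]
ee_rot: [-0.001, 0.07, 0.998, -0.0]
contact_force: [-0.1, 0.1, -0.1]
width: 0.017
gripper_force: 58.9
```

move_arm([
  [[0.0013,-0.006,0,0,1],[0.0026,-0.012,0,0,1],[0.0038,-0.018,0,0,1],[0.005,-0.024,0,0,1],[0.0064,-0.03,0,0,1],[0.0076,-0.036,0,0,1],[0.009,-0.042,0,0,1],[0.0102,-0.048,0,0,1],[0.0112,-0.053,0,0,1],[0.0122,-0.0575,0,0,1],[0.0122,-0.0575,0,0,1]],
])

```text
clock: 10.4
position: [0.5061, 0.0008, 0.1457]
ee_rot: [-0.0, 0.07, 0.998, -0.0]
contact_force: [-0.1, 1.4, -0.4]
width: 0.0173
gripper_force: 59.0
```

```bash
python3 - <<'E'
from h import *
go(bw(-.027,.001,.19),bw(.039,-.042,.19),bw(.039,-.042,.145),bw(.039,-.001,.145))
E
python3 look.py l2.png
```

```text
t 10.4 pos [0.5061 0.0008 0.1457] yaz 82.0 F [-0.14  1.37 -0.37] w 0.0173
(np.float64(0.506), np.float64(0.0012), np.float64(0.19)) [ 0.0002  0.0005 -0.0553] twist 0
(np.float64(0.5533), np.float64(-0.0618), np.float64(0.19)) [-0.0694 -0.0692 -0.0553] twist 0
(np.float64(0.5533), np.float64(-0.0618), np.float64(0.145)) [-0.0694 -0.0692  0.0009] twist 0
(np.float64(0.5673), np.float64(-0.0233), np.float64(0.145)) [-0.08   -0.0191  0.0009] twist 0
t 10.4 pos [0.5061 0.0008 0.1457] yaz 82.0 F [-0.14  1.37 -0.37] w 0.0173
(0.484, 0.006, 0.16) [ 0.0282  0.0026 -0.0178] twist -0.0003
A: 190+x/4,180+y/4; B: 240+(x-400)/4,170+y/4
```

View pics/l2.png

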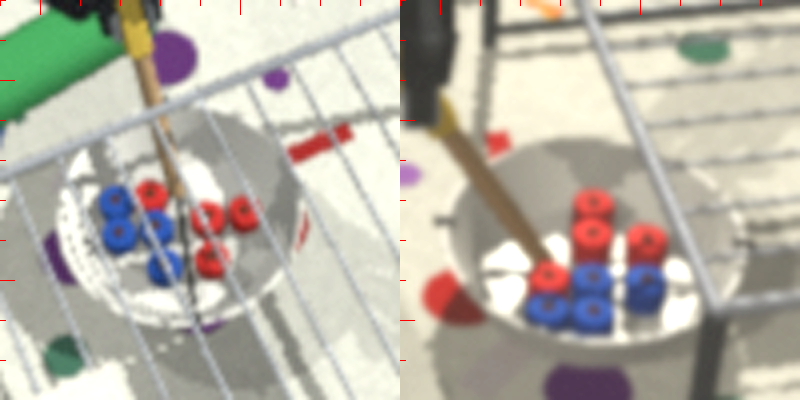

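Red1 now lies on the blue side, at A(152,193), and everything else is in place. Next I lift over and push blue4 across at the far end.

move_arm([
  [[0,0,-0.03,0,1],[0,0,-0.057,0,1],[-0.02,-0.02,-0.057,0,1],[-0.045,-0.045,-0.057,0,1],[-0.069,-0.069,-0.057,0,1],[-0.069,-0.069,-0.057,0,1],[-0.069,-0.069,-0.03,0,1],[-0.069,-0.069,-0.01,0,1],[-0.069,-0.069,0,0,1],[-0.069,-0.069,0,0,1]],
])

```text
clock: 11.5
position: [0.5521, -0.0604, 0.1446]
ee_rot: [-0.002, 0.07, 0.998, 0.0]
contact_force: [-0.4, 0.5, -1.0]
width: 0.0173
gripper_force: 59.0
```

move_arm([
  [[-0.001,0.005,0,0,1],[-0.002,0.01,0,0,1],[-0.003,0.015,0,0,1],[-0.0042,0.02,0,0,1],[-0.0053,0.025,0,0,1],[-0.0064,0.03,0,0,1],[-0.0075,0.035,0,0,1],[-0.0085,0.04,0,0,1],[-0.0096,0.045,0,0,1],[-0.0107,0.05,0,0,1],[-0.0107,0.05,0,0,1]],
])

```text
clock: 12.6
position: [0.5675, -0.0222, 0.1457]
ee_rot: [0.0, 0.07, 0.998, 0.0]
contact_force: [-0.7, 0.2, -1.3]
width: 0.0174
gripper_force: 59.1
```

```bash
python3 look.py l3.png
```

```text
t 12.6 pos [ 0.5675 -0.0222  0.1457] yaz 82.0 F [-0.66  0.24 -1.3 ] w 0.0174
(0.484, 0.006, 0.16) [ 0.1082  0.0204 -0.0178] twist 0.0001
A: 190+x/4,180+y/4; B: 240+(x-400)/4,170+y/4
```

View pics/l3.png

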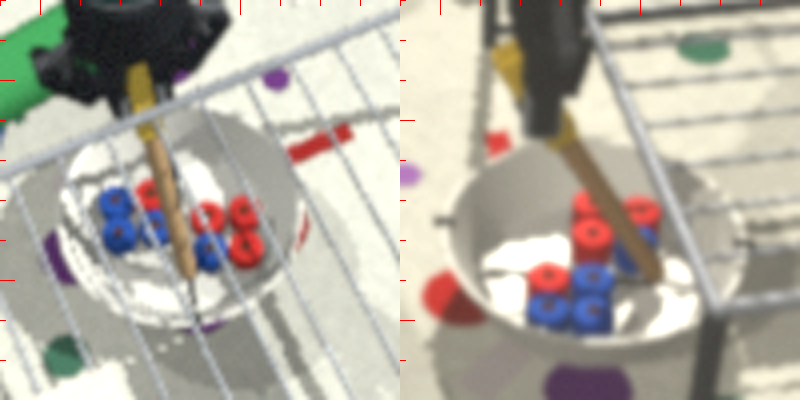

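Blue4 is now on the red side at A(211,248), red4 is pushed to A(246,245), and the stick tip is at A(190,275), B(658,278). Both halves have both colours, so I'll withdraw.

```bash
python3 - <<'E'
from h import *
S=cam('scene');D=cam('side');p=manip.get_state()['position']
T=tri([S,D],[(190+190/4,180+277/4),(240+258/4,170+279/4)]);print('tip',T,'off',T-p)
c=np.array([.6095,-.019]);a=np.radians(-20);f=np.array([-np.sin(a),np.cos(a)])
for n,q in dict(r1=(150,190),b1=(116,196),b4=(211,244),r4=(246,240),b3=(155,222),r2=(208,213)).items():
    x=onz(S,(190+q[0]/4,180+q[1]/4),.026);print(n,x.round(4),'y',((x[:2]-c)@f).round(4))
go((.5675,-.0222,.195),(.475,-.0222,.195),(.475,-.0222,.30))
E
```

```text
tip [ 0.64718774 -0.03269115  0.0072855 ] off [ 0.0798909  -0.01007179 -0.1384459 ]
r1 [ 0.5792 -0.0298  0.026 ] y -0.0205
b1 [ 0.5712 -0.054   0.026 ] y -0.0459
b4 [ 0.6397 -0.0107  0.026 ] y 0.0181
r4 [0.6494 0.013  0.026 ] y 0.0438
b3 [ 0.6041 -0.0383  0.026 ] y -0.02
r2 [ 0.6169 -0.001   0.026 ] y 0.0195
t 12.7 pos [ 0.5673 -0.0226  0.1457] yaz 82.0 F [-0.01 -0.34 -0.03] w 0.0169
(0.5675, -0.0222, 0.195) [-0.0002  0.0006 -0.0616] twist 0
(0.475, -0.0222, 0.195) [ 0.1143 -0.0155 -0.0616] twist 0
(0.475, -0.0222, 0.3) [ 0.1143 -0.0155 -0.1928] twist 0
```

move_arm([
  [[0,-0.003,0,0,1],[0,-0.003,-0.01,0,1],[0,-0.003,-0.035,0,1],[0,-0.003,-0.062,0,1],[0,-0.003,-0.062,0,1],[0.04,-0.008,-0.062,0,1],[0.08,-0.012,-0.07,0,1],[0.115,-0.015,-0.1,0,1],[0.115,-0.015,-0.15,0,1],[0.115,-0.015,-0.193,0,1],[0.115,-0.015,-0.193,0,1]],
])

```text
clock: 13.8
position: [0.4767, -0.0224, 0.3047]
ee_rot: [0.005, 0.07, 0.998, -0.001]
contact_force: [0.8, 0.5, -1.2]
width: 0.0169
gripper_force: 59.1
```

```bash
python3 - <<'E'
from h import *
go((.3735,-.2585,.30),(.3735,-.2585,.24),az=82)
E
```

```text
t 13.8 pos [ 0.4767 -0.0224  0.3047] yaz 82.0 F [ 0.75  0.55 -1.19] w 0.0169
(0.3735, -0.2585, 0.3) [ 0.0866 -0.3103  0.0051] twist -0.0002
(0.3735, -0.2585, 0.24) [ 0.0873 -0.3102  0.0801] twist -0.0002
```

move_arm([
  [[0.087,-0.31,0,0,1],[0.087,-0.31,0,0,1],[0.087,-0.31,0,0,1],[0.087,-0.31,0,0,1],[0.087,-0.31,0,0,1],[0.087,-0.31,0,0,1],[0.087,-0.31,0,0,1],[0.087,-0.31,0,0,1]],
])

```text
clock: 14.6
position: [0.371, -0.2566, 0.2993]
ee_rot: [-0.0, 0.07, 0.998, 0.001]
contact_force: [0.2, -0.0, -0.4]
width: 0.0175
gripper_force: 59.2
```

```bash
python3 - <<'E'
from h import *
go((.3735,-.2585,.238),(.3875,-.2602,.19),(.3955,-.2612,.16),(.399,-.2617,.148),az=82)
C=cam('wrist');s=manip.get_state()
a=snap('wrist','w3.png');b=snap('side','d_mug.png');
cv2.imwrite('pics/w3m.png',np.hstack([cv2.resize(b[200:370,190:310],None,fx=3.2,fy=3.2),cv2.resize(a[100:270,190:310],None,fx=3.2,fy=3.2)]))
D=cam('side')
th=np.radians([0,90,180,270]);M=np.c_[.452+.034*np.cos(th),-.268+.034*np.sin(th),0*th+.105]
print('rim side',proj(D,M).round(1).tolist(),'tip',proj(D,s['position']+[.079,-.0105,-.136]))
E
```

```text
t 14.6 pos [ 0.371  -0.2566  0.2993] yaz 82.0 F [ 0.24 -0.01 -0.39] w 0.0175
(0.3735, -0.2585, 0.238) [-0.0034 -0.002   0.0766] twist -0.0001
(0.3875, -0.2602, 0.19) [-0.0211 -0.0018  0.1366] twist -0.0001
(0.3955, -0.2612, 0.16) [-0.0312 -0.0018  0.1741] twist -0.0001
(0.399, -0.2617, 0.148) [-0.0357 -0.0018  0.1891] twist -0.0001
rim side [[270.0, 305.3], [246.5, 294.2], [232.3, 313.0], [256.4, 325.1]] tip [[250.71671868 287.22520884]]
```

View pics/w3m.png

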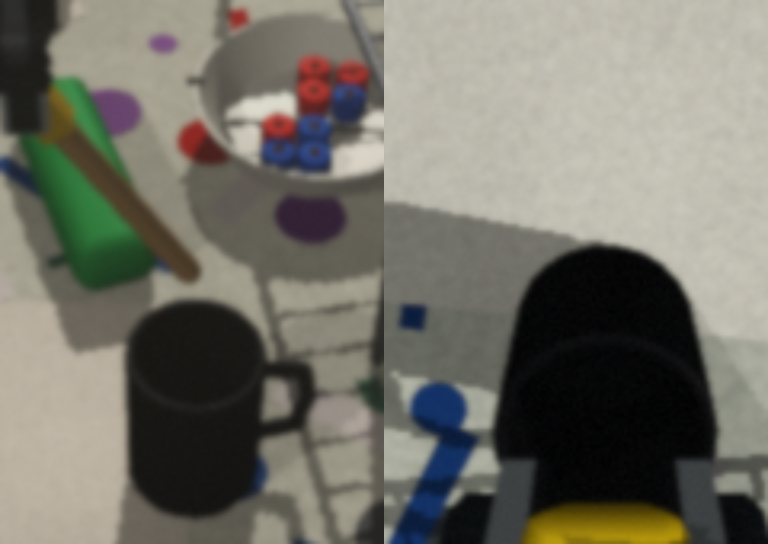

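The tip hangs over the mug, at (248.8,286) in the side view, and the mug is where it was. The beads are mixed: one red is on the blue side and one blue on the red side. I'll lower along the reverse of the lifting path.

move_arm([
  [[-0.003,-0.002,0.04,0,1],[-0.003,-0.002,0.076,0,1],[-0.01,-0.002,0.1,0,1],[-0.016,-0.002,0.12,0,1],[-0.021,-0.002,0.137,0,1],[-0.021,-0.002,0.137,0,1]],
])

```text
clock: 15.3
position: [0.3875, -0.2593, 0.1889]
ee_rot: [-0.001, 0.068, 0.998, 0.001]
contact_force: [0.3, 0.1, -0.1]
width: 0.0169
gripper_force: 59.1
```

move_arm([
  [[-0.003,0,0.012,0,1],[-0.0065,0,0.024,0,1],[-0.01,0,0.037,0,1],[-0.01,0,0.037,0,1]],
])

```text
clock: 15.7
position: [0.395, -0.262, 0.1595]
ee_rot: [-0.001, 0.07, 0.998, 0.001]
contact_force: [-0.8, -0.5, 0.3]
width: 0.0172
gripper_force: 59.1
```

move_arm([
  [[-0.002,0,0.006,0,1],[-0.004,0,0.011,0,1],[-0.0055,0,0.0155,0,1],[-0.0055,0,0.0155,0,1]],
])

```text
clock: 16.1
position: [0.3996, -0.2633, 0.1481]
ee_rot: [-0.0, 0.07, 0.998, 0.0]
contact_force: [0.8, -0.1, 0.2]
width: 0.0174
gripper_force: 59.1
```

move_arm([
  [[-0.0015,0,0.003,0,1],[-0.0025,0,0.007,0,1],[-0.0025,0,0.007,0,1]],
])

```text
clock: 16.4
position: [0.4016, -0.2635, 0.1426]
ee_rot: [-0.0, 0.07, 0.998, 0.0]
contact_force: [-0.6, -0.4, -0.8]
width: 0.0172
gripper_force: 59.1
```

No contact yet, and the tip is about 2 mm above the mug floor. I'll release, then rise.

move_arm([
  [[0,0,0,0,-1],[0,0,0,0,-1],[0,0,0,0,-1],[0,0,0,0,-1],[0,0,0,0,-1],[0,0,0,0,-1],[0,0,0,0,-1],[0,0,0,0,-1]],
])

```text
clock: 17.2
position: [0.4017, -0.2636, 0.143]
ee_rot: [0.0, 0.07, 0.998, 0.0]
contact_force: [-0.2, -0.3, -0.7]
width: 0.0853
gripper_force: 0.0
```

move_arm([
  [[0,0,-0.015,0,-1],[0,0,-0.04,0,-1],[0,0,-0.08,0,-1],[0,0,-0.13,0,-1],[0,0,-0.16,0,-1],[0,0,-0.16,0,-1],[0,0,-0.16,0,-1],[0,0,-0.16,0,-1],[0,0,-0.16,0,-1]],
])

```text
clock: 18.1
position: [0.4011, -0.2631, 0.2694]
ee_rot: [-0.001, 0.07, 0.998, 0.001]
contact_force: [-0.9, -0.3, 0.4]
width: 0.0854
gripper_force: 0.0
```

```bash
python3 - <<'E'
from h import *
C=cam('wrist');D=cam('side')
w=manip.get_image('wrist');b=manip.get_image('side');b0=cv2.imread('pics/raw_b.png')[:,:,::-1]
def yel(im):
    h=cv2.cvtColor(im,cv2.COLOR_RGB2HSV);m=cv2.inRange(h,(18,120,80),(32,255,255));n,l,s,c=cv2.connectedComponentsWithStats(m);return [(s[i].tolist(),c[i].round(1).tolist()) for i in range(1,n) if s[i][4]>40]
print('wrist',yel(w));print('side',[y for y in yel(b) if y[1][1]>200],'start',[y for y in yel(b0.copy()) if y[1][1]>200])
e=np.array([.3871,-.2583,.1766]);print(proj(C,[e,e+.07*np.array([.46,-.067,-.885])]))
for n,y0,y1,x0,x1 in(('mug',290,365,225,290),('bowlrim',195,260,245,270)): print(n,np.abs(b[y0:y1,x0:x1].astype(int)-b0[y0:y1,x0:x1]).mean().round(2))
go((.4,-.26,.27))
E
```

```text
wrist [([47, 0, 39, 17, 495], [66.8, 6.6]), ([245, 167, 26, 40, 904], [257.7, 184.7]), ([60, 219, 49, 34, 788], [84.2, 235.9]), ([46, 255, 52, 26, 579], [71.8, 267.5])]
side [([206, 281, 30, 31, 465], [220.1, 296.0])] start [([205, 279, 31, 32, 470], [219.6, 294.4])]
[[261.70288153 178.72503539]
 [260.69274597 193.23919807]]
mug 7.07
bowlrim 11.8
t 18.2 pos [ 0.4013 -0.2633  0.2698] yaz 82.0 F [-0.7  -0.24  0.26] w 0.0855
(0.4, -0.26, 0.27) [ 0.0022  0.0038 -0.0002] twist 0
```

```bash
python3 -c "
from rig import manip
print(manip.sign_off())"
```

```text
the job is handed in; nothing more can be done
None
```

Job handed in at about 18 s with no verdict reported: I felt the bowl's floor with the tip (about 10 N), moved one red and one blue bead across the stripe with all eight staying in the bowl, and left the stick standing in the mug, released, with its grip within 2 pixels of where it started in the side view.

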